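# Load the long slide carrier into the scanner

### The arm

A 6-joint arm with a two-finger parallel gripper is mounted at the origin on the work surface. World frame = base frame: x ahead of the robot, y to its left, z up, the work surface at z = 0. Lengths are in m, angles in degrees, forces in N, time in s.
With the tool pointing down it reaches from about 0.4 to 0.925 m from the base axis. Payload 3.4 kg.
Tool frame: the origin (TCP) lies at the very end of the fingers, on their centre line; the grasp point (between the pads) lies 19 mm behind it; z points along the fingers, y is the line along which they close (so a half turn about z gives the same grasp; the last joint's range is limited). The gripper opens to 85 mm and grips with 20 to 120 N. Pads are 22 mm wide; open, the fingers measure 114 mm over their backs; the gripper's body (76 mm by 85 mm) begins 54 mm behind the grasp point. The pads swing forward as they close: fully open they stand 13 mm farther back than shut.
Start: joints at [-80.816, 17.578, 86.31, -0, 76.112, -4.211], TCP at [0.133, -0.559, 0.231] pointing down, gripper open.
Joint ranges: [-179.03, 179.03], [-60, 130.46], [8.19, 133.38], [-81.62, 261.62], [5.75, 156.47], [-153.77, 153.77]. Speed limits (degrees/s): [147.25, 147.25, 180, 180, 180, 180].

### API

Orientations are given as [roll, pitch, yaw] about the fixed x, y, z axes, in that order (R = Rz(yaw) Ry(pitch) Rx(roll)).
In Python, from rig import status, optics, finish_job gives the robot as it stands.
- The arm moves only by the shell command python3 -m creep 'ROWS' [FORCE]. ROWS is text: rows parted by semicolons, each of 7 numbers parted by spaces: the shift along the tool's x, y, z in mm, then the turn, a rotation vector about the tool's x, y, z in rad, then the closure, from -1 (fully open) to 1 (shut). A call has 1 to 12 rows; each row shifts and turns the commanded pose from where the row before left it, along the tool's axes as they then stand; what a row does not reach is not made up. A row lasts 1/8 s, in which the tool goes at most 62.5 mm and 10.7 degrees, less where a joint would pass 70% of its speed; a pose out of reach is approached as far as the arm can. A call with a gripper value outside its range is refused whole. The fingers move at their own pace and stop on an object; FORCE is the grip in N (left out, the last holds). Time passes only in rows, so rows that do not move let the fingers close. It gives the time, the measured TCP pose, the force, the opening and the grip force at its end, in the units of the state.
- status.get_state(): the state, without advancing time (a new reading comes with each control period).
- optics.read_camera(name): name is "scene" or "side" or "wrist"; returns a dict with "image" (480x640x3 uint8, blue, green, red), "mtx" (3x3 intrinsics, pixels), "pose" (4x4, takes a point from camera to world coordinates). Camera axes: x right, y up, looking along -z (the intrinsics and any distortion apply to the point x, -y, -z); pixel columns grow to the right and rows downward; lengths in m; the calibration is good to about 2 mm. A picture is of the moment at which its call begins. There is no depth.
- finish_job(): hands the job in; it is judged then, once.
The state is a dict: "t": time; "joint_pos": joint angles; "joint_vel": joint speeds; "joint_efforts": joint torques, N m; "eef_pos": TCP position; "ee_rot": TCP orientation; "contact_force": force on the tool from outside, world axes, zero at the start; "torque": the same for the moment, N m; "grip_width": finger opening in m; "grasp_force": force on a finger pad.
Only numpy, scipy, OpenCV 4.12 (cv2) and the standard library are available. Lean on these libraries where they do the work, as an engineer would, in place of code of your own. Each camera call takes 0.05 s, during which the arm holds its last target. There are 200 camera calls.

### The job

Slide the long slide carrier (the one that stands taller than its two neighbours) straight up out of the slotted rack, set it on the sloped rest with its lower end against the ledge and let go, then take it again by its two long sides and lay it flat on the scanner's stage, down between the corner stops. It holds glass slides: set it down gently, do not drop or bang it. Leave the short carriers in their slots and the other things on the bench where they are.

Things in the scene. Friction and masses are not known exactly. Their poses are not given: they have to be found in the camera images.
- long_carrier_mid (a point): Centre of the long slide carrier: a rigid aluminium frame with glass slides, a flat plate 8 mm thick (own x axis), 64 mm wide (own y) and 140 mm long (own z), 0.15 kg give or take a third. It starts upright (own z up, own x along the rack's x) in any one of the rack's three slots, its top edge 148 mm above the bench. It is the same seen from either face and either end.
- short_carrier_a_mid (a point): Centre of a short slide carrier: like the long one but 96 mm long; stands in another slot, top edge 104 mm above the bench. Stays in its slot.
- short_carrier_b_mid (a point): Centre of the second short slide carrier, same as the first, in the remaining slot. Stays in its slot.
- rack: White rack fixed to the bench; origin under its centre, z up. Base 160 (x) x 100 (y) x 8 mm. Three upright slots at x = -50, 0, +50 mm, 11 mm wide along x and 68 mm long along y; carriers stand on the base, faces toward the rack's x, side edges between fins on the side walls (y = +/-23.5 to 39 mm). Walls and fins end 78 mm above the bench, below the tops of the carriers.
- rest: White sloped rest, fixed; origin on the bench, z up, x roughly away from the robot. Base 130 x 70 mm. A bar 36 mm wide (y), 92 mm long slopes at 45 degrees, rising toward -x. The slope's foot is at x = 55, z = 35 mm; there a ledge 50 mm wide, 12 mm proud, stops the carrier's lower end. The carrier overhangs the bar 48 mm at its upper end, 14 mm each side: room for fingers.
- rest_seat (a point): Where the long carrier's centre comes when it lies on the slope against the ledge: x = 8.3, y = 0, z = 87.3 mm of rest; axes those of rest (not tilted).
- scanner: Slide scanner, fixed; origin on the bench under the middle of its open loading stage, z up, stage length along x (roughly away from the robot). Grey base under the stage 190 x 110 x 12 mm; white housing 300 (x) x 220 (y) x 130 mm high beside it, y = -110 to -330 mm.
- stage_seat (a point): Centre of the long carrier once flat on the stage, axes as scanner, 49 mm above the bench: 4 mm above a steel bar 130 (x) x 36 (y) mm. Black stops rise 8 mm higher than this point: an end stop 44 mm wide at each end (inner faces x = +/-72.5 mm), side stops at x = +/-45 to 65 mm (inner faces y = +/-34.5 mm, 7 mm thick). Between side stops fingers fit, 33 mm deep below the carrier.
- tip_box: Grey pipette-tip box with clear lid, 85 x 125 x 62 mm, loose, origin under its centre. Bystander.
- jar: Amber glass jar, 60 mm across, 90 mm high, loose, origin under its centre. Bystander.
- tube_rack: Grey tube rack with small capped tubes, 70 x 130 x 61 mm, loose, origin under its centre. Bystander.
- long_carrier: The long carrier's body; origin at the middle of the end that starts at the bottom, axes as given for its centre.

How it is judged (in metres and radians):
On the way, in this order (a step that is already met when the one before it is completed fails the run):
1. the long carrier is slid up out of its slot, still upright, until its lower end is clear of the rack (height (world z) of long_carrier_mid above 0.15 m and angle between long_carrier_mid's own z axis and vertical below 0.25 rad and x of long_carrier_mid in the frame of rack between -0.085 and 0.085 m and y of long_carrier_mid in the frame of rack between -0.04 and 0.04 m).
2. the long carrier lies on the sloped rest, lower end at the ledge, let go and at rest (distance between long_carrier_mid and rest_seat below 0.02 m and angle between long_carrier_mid's own z axis and vertical between 0.65 and 0.92 rad and contact force between rest and long_carrier above 0.2 N and contact force between the fingers and long_carrier below 0.05 N and linear speed of long_carrier below 0.02 m/s), for 0.2 s.
At the end, for the whole second after the job is handed in: The long carrier lies flat (within 0.05 rad) on the scanner's stage between the stops, its centre within 6 mm of the seat sideways and 3 mm in height, its length along the stage within 0.1 rad, let go and still; the short carriers stand in their slots and the bystanders are where they were (x of long_carrier_mid in the frame of stage_seat between -0.006 and 0.006 m and y of long_carrier_mid in the frame of stage_seat between -0.006 and 0.006 m and z of long_carrier_mid in the frame of stage_seat between -0.003 and 0.003 m and angle between the x axis of long_carrier and the z axis of scanner, either way round below 0.05 rad and angle between the z axis of long_carrier and the x axis of scanner, either way round below 0.1 rad and contact force between the fingers and long_carrier below 0.05 N and linear speed of long_carrier below 0.01 m/s); the robot touches nothing.
It fails at once if a short carrier is moved more than 20 mm (distance of any of short_carrier_a_mid, short_carrier_b_mid from where it was at the start of the episode above 0.02 m).
It fails at once if a bystander is moved more than 20 mm (distance of any of tip_box, jar, tube_rack from where it was at the start of the episode above 0.02 m).
It fails at once if the long carrier is banged on the scanner or the rest (over 80 N) (contact force between long_carrier and scanner above 80 N or contact force between long_carrier and rest above 80 N).
It fails at once if the long carrier is dropped or let slide (over 0.5 m/s with no finger on it) (linear speed of long_carrier above 0.5 m/s and contact force between the fingers and long_carrier below 0.05 N).
It also fails if it takes over 48 s, if anything falls off the work surface, if the arm or the gripper's body presses on something with over 40 N, if the wrist force passes 120 N, or if a joint passes its speed limit or range.

## Working session

There is one attempt and no reset: what is moved stays moved. The work goes in short steps, Python scripts to look and compute and a shell command to move; the robot and the scene stay as the last step left them, time stands still between calls to the robot, and variables do not carry over. Pictures are saved under pics/ and viewed, at most 10 in all, crops included, and the job is handed in when it is done.

```bash
mkdir -p pics; ls; python3 - <<'E'
from rig import status, optics
import cv2,numpy as np,json
for n in ["scene","side"]:
    c=optics.read_camera(n); cv2.imwrite(f"pics/{n}0.png",c["image"])
    np.savez(f"pics/{n}0.npz",mtx=c["mtx"],pose=c["pose"]); print(n,c.keys(),np.round(c["mtx"],1).tolist(),np.round(c["pose"],3).tolist())
print(status.get_state())
E
```

```text
pics
scene dict_keys(['image', 'mtx', 'pose']) [[436.3, 0.0, 325.1], [0.0, 436.3, 237.9], [0.0, 0.0, 1.0]] [[0.242, -0.731, 0.638, 1.171], [0.97, 0.175, -0.167, -0.117], [0.01, 0.66, 0.752, 0.725], [0.0, 0.0, 0.0, 1.0]]
side dict_keys(['image', 'mtx', 'pose']) [[556.7, 0.0, 322.2], [0.0, 556.7, 242.2], [0.0, 0.0, 1.0]] [[-0.803, 0.435, -0.407, 0.204], [-0.595, -0.572, 0.565, 0.572], [0.013, 0.696, 0.718, 0.815], [0.0, 0.0, 0.0, 1.0]]
{'t': 0.1, 'joint_pos': array([-8.08151290e+01,  1.76171876e+01,  8.63770913e+01,  9.95938387e-04,
        7.61122217e+01, -4.20978168e+00]), 'joint_vel': array([-0.04900766, -0.11562802, -0.12667496, -0.04949245,  0.03782188,
       -0.01778902]), 'joint_efforts': array([ 4.78345883e-04, -4.58530641e+01, -2.52610463e+01, -2.62993535e-04,
        5.61179506e-03,  1.08698637e-05]), 'eef_pos': array([ 0.13309655, -0.55872374,  0.23047651]), 'ee_rot': array([-1.79893858e+02, -8.78181838e-03,  1.33944046e+01]), 'contact_force': array([-0.56283495, -0.56970969,  0.45956419]), 'torque': array([ 0.02965783, -0.03815929,  0.01913894]), 'grasp_force': 0.0, 'grip_width': 0.08540788695305117}
```

View pics/scene0.png

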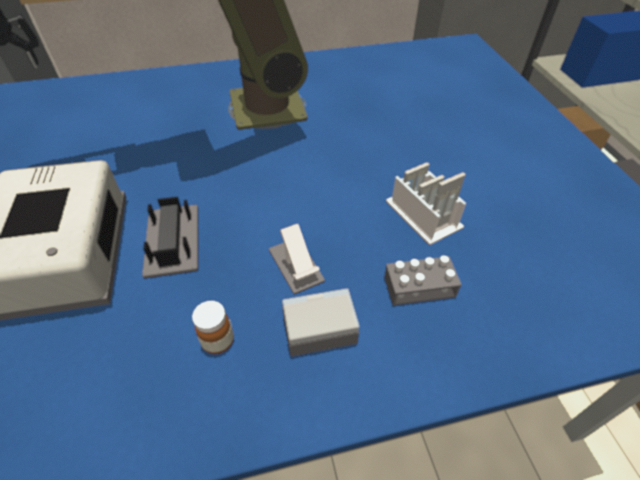

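View pics/side0.png

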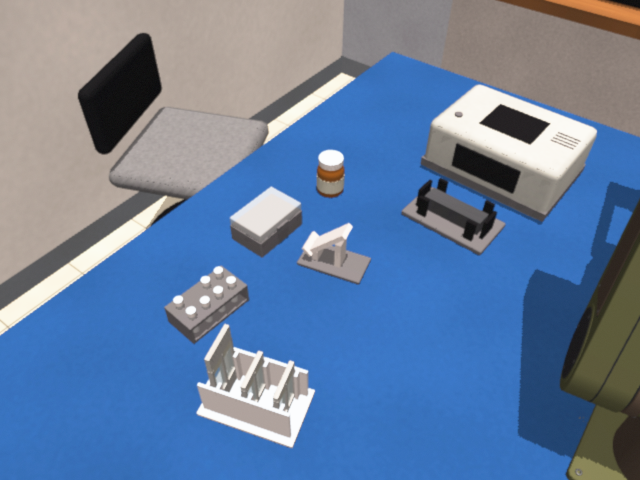

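The scene view shows the rack at (430,205) with the tall carrier in its lower-right slot (~(450,190)), the rest at (297,258) and the stage at (170,235). In the side view the rack is at (255,390) with the tall carrier at (220,355), the rest at (335,250) and the stage at (455,215). I'll enlarge these.

```bash
python3 - <<'E'
import cv2,numpy as np
def comp(n,tiles,out):
    im=cv2.imread(f"pics/{n}0.png"); o=np.zeros((600,800,3),np.uint8)
    for (u,v,w,h,s,X,Y) in tiles:
        t=cv2.resize(im[v:v+h,u:u+w],None,fx=s,fy=s,interpolation=cv2.INTER_CUBIC)
        for k in range(0,w,10): cv2.line(t,(k*s,0),(k*s,10 if k%50 else 20),(0,255,255),1)
        for k in range(0,h,10): cv2.line(t,(0,k*s),(10 if k%50 else 20,k*s),(0,255,255),1)
        o[Y:Y+h*s,X:X+w*s]=t
    cv2.imwrite(out,o)
comp("scene",[(380,155,100,100,4,0,0),(260,215,80,80,4,410,0),(135,185,75,100,3,410,300)],"pics/sc.png")
comp("side",[(190,320,130,125,3,0,0),(290,215,90,70,4,400,0),(395,175,115,80,3,400,300)],"pics/sd.png")
E
```

```text
(no output)
```

View pics/sc.png

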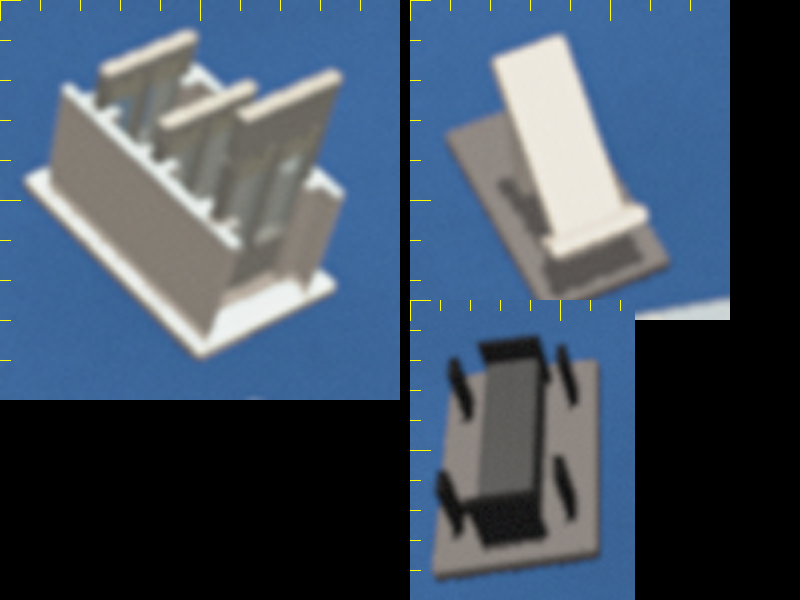

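View pics/sd.png

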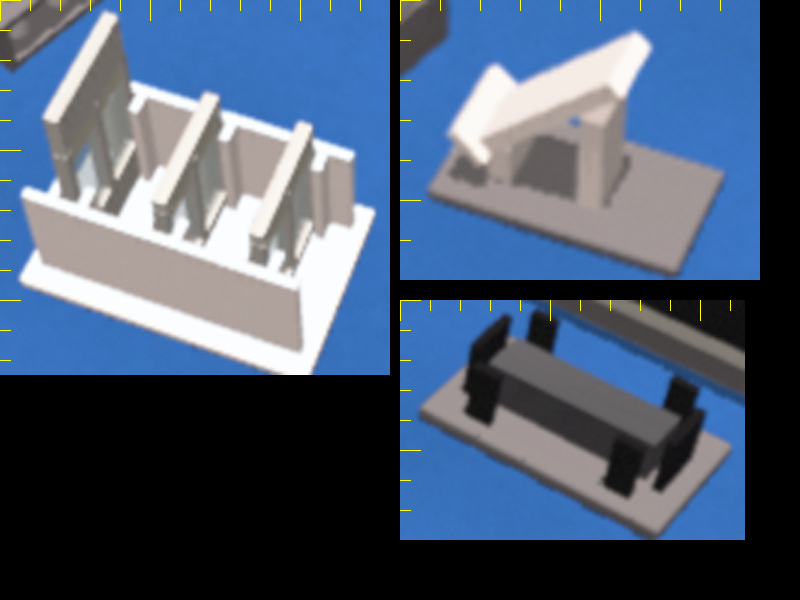

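The crops give clear corners for all three fixtures; the long carrier's top edge runs from (440.5,184.5) to (464.5,173.5) in scene and from (227,325) to (207,359) in side. Next I'll triangulate and fit poses.

```bash
cat > h.py <<'E'
import numpy as np
from scipy.optimize import least_squares
from scipy.spatial.transform import Rotation as R
def proj(P,mtx,pose):
    q=(np.asarray(P)-pose[:3,3])@pose[:3,:3]; q=q*[1,-1,-1]
    return (q@mtx.T)[:,:2]/q[:,2:]
def tri(obs): # [(cam,uv)]
    A=[];b=[]
    for c,uv in obs:
        d=np.linalg.inv(c["mtx"])@[*uv,1]; d=c["pose"][:3,:3]@(d*[1,-1,-1]); d/=np.linalg.norm(d)
        M=np.eye(3)-np.outer(d,d); A.append(M); b.append(M@c["pose"][:3,3])
    return np.linalg.lstsq(np.vstack(A),np.hstack(b),rcond=None)[0]
def fit(obs,x0): # obs [(cam,local,uv)], params x,y,z,yaw
    def f(p):
        c,s=np.cos(p[3]),np.sin(p[3]); M=np.array([[c,-s,0],[s,c,0],[0,0,1]])
        return np.hstack([proj([M@l+p[:3]],k["mtx"],k["pose"])[0]-uv for k,l,uv in obs])
    r=least_squares(f,x0,loss="soft_l1"); return r.x,r.fun.reshape(-1,2) if r.fun.size==2*len(obs) else f(r.x).reshape(-1,2)
E
python3 - <<'E'
from h import *
S=dict(np.load("pics/scene0.npz"));D=dict(np.load("pics/side0.npz"))
a=tri([(S,(440.5,184.5)),(D,(227.3,324.7))]);b=tri([(S,(464.5,173.5)),(D,(206.7,359.3))])
print("long top ends",a,b,np.linalg.norm(a-b),(a+b)/2,np.degrees(np.arctan2(*(b-a)[1::-1])))
T=1e-3*np.array
def run(n,obs,x0):
    p,r=fit([(k,np.array(l)*1e-3,uv) for k,l,uv in obs],x0); print(n,np.round(p[:3],4),np.degrees(p[3]).round(1));print(np.round(r,1).tolist())
# rack x toward long carrier end
run("rack",[(S,(-80,-50,4),(386.25,200.5)),(S,(80,-50,0),(430,244.25)),(S,(80,50,4),(464,226.75)),
 (D,(80,50,0),(196.7,412.7)),(D,(-80,50,0),(292.7,445.3)),(D,(-80,-50,4),(314.7,390.3)),
 (S,(50,-32,148),(440.5,184.5)),(S,(50,32,148),(464.5,173.5)),(D,(50,-32,148),(227.3,324.7)),(D,(50,32,148),(206.7,359.3))],[a[0],a[1],0,0.5])
run("rest",[(S,(-10,-18,100),(280.5,230)),(S,(-10,18,100),(298.75,223.75)),(S,(-65,-35,5),(268.75,248.75)),(S,(65,35,5),(324.5,280.75)),
 (S,(63.5,-25,43.5),(293.75,275)),(S,(63.5,25,43.5),(317.5,266.75)),
 (D,(-10,-18,100),(349,223.25)),(D,(-10,18,100),(342,237)),(D,(65,35,5),(297,263)),(D,(-65,35,5),(359.5,283)),(D,(-65,-35,5),(371,259))],[.6,0,0,.3])
run("scan",[(S,(-95,55,12),(197.3,205)),(S,(95,55,12),(197.7,268)),(S,(95,-55,12),(143,275)),(S,(-65,-18,45),(161,206)),(S,(-65,18,45),(178.3,204.3)),
 (D,(95,55,12),(401.7,211)),(D,(-95,55,12),(480,251)),(D,(-95,-55,12),(505.3,223.5)),(D,(-65,18,45),(480,223)),(D,(65,-18,45),(433.3,187.7))],[.6,-.3,0,0])
E
```

```text
long top ends [0.59450238 0.2669833  0.14585994] [0.57629747 0.32734825 0.14727094] 0.06306612638079578 [0.58539992 0.29716577 0.14656544] 106.78229713923368Traceback (most recent call last):
  File "<stdin>", line 5, in <module>
TypeError: unsupported operand type(s) for *: 'float' and 'builtin_function_or_method'
```

```bash
cat > m.py <<'E'
from h import *
S=dict(np.load("pics/scene0.npz"));D=dict(np.load("pics/side0.npz"))
def run(n,obs,x0):
    p,r=fit([(k,np.array(l)*1e-3,uv) for k,l,uv in obs],x0); print(n,np.round(p[:3],4),np.degrees(p[3]).round(1));print(np.round(r,1).tolist())
run("rack",[(S,(-80,-50,4),(386.25,200.5)),(S,(80,-50,0),(430,244.25)),(S,(80,50,4),(464,226.75)),
 (D,(80,50,0),(196.7,412.7)),(D,(-80,50,0),(292.7,445.3)),(D,(-80,-50,4),(314.7,390.3)),
 (S,(50,-32,148),(440.5,184.5)),(S,(50,32,148),(464.5,173.5)),(D,(50,-32,148),(227.3,324.7)),(D,(50,32,148),(206.7,359.3))],[.55,.28,0,0.3])
run("rest",[(S,(-10,-18,100),(280.5,230)),(S,(-10,18,100),(298.75,223.75)),(S,(-65,-35,5),(268.75,248.75)),(S,(65,35,5),(324.5,280.75)),
 (S,(63.5,-25,43.5),(293.75,275)),(S,(63.5,25,43.5),(317.5,266.75)),
 (D,(-10,-18,100),(349,223.25)),(D,(-10,18,100),(342,237)),(D,(65,35,5),(297,263)),(D,(-65,35,5),(359.5,283)),(D,(-65,-35,5),(371,259))],[.6,0,0,.3])
run("scan",[(S,(-95,55,12),(197.3,205)),(S,(95,55,12),(197.7,268)),(S,(95,-55,12),(143,275)),(S,(-65,-18,45),(161,206)),(S,(-65,18,45),(178.3,204.3)),
 (D,(95,55,12),(401.7,211)),(D,(-95,55,12),(480,251)),(D,(-95,-55,12),(505.3,223.5)),(D,(-65,18,45),(480,223)),(D,(65,-18,45),(433.3,187.7))],[.6,-.3,0,0])
E
python3 m.py
```

```text
rack [5.374e-01 2.812e-01 1.000e-04] 17.8
[[-1.9, -0.1], [-1.7, 1.0], [-1.5, -0.2], [-0.4, 2.4], [-0.5, 2.4], [-0.5, -0.8], [-1.2, -1.0], [-1.4, -0.9], [-1.3, -1.0], [-0.8, 0.3]]
rest [ 0.609  -0.0359  0.0021] 12.1
[[0.9, 0.1], [-0.2, 0.4], [-1.5, -3.5], [-1.7, -2.8], [0.8, 1.6], [0.5, 0.8], [-2.9, -1.0], [-3.6, -2.3], [1.0, 0.1], [0.5, 1.9], [2.2, 1.0]]
scan [ 0.4843 -0.282   0.0005] -2.9
[[-0.3, -1.9], [-0.4, -1.0], [-1.5, 0.0], [-0.9, -0.1], [-1.4, -0.5], [-2.0, 0.1], [-0.2, 2.2], [-0.2, 0.1], [-1.2, 1.4], [-1.0, 0.4]]
```

```bash
python3 -m creep '40 -17 -6 0 0 0 -1; 40 -17 -6 0 0 0 -1; 40 -17 -6 0 0 0 -1; 40 -17 -6 0 0 0 -1; 40 -17 -6 0 0 0 -1; 40 -17 -6 0 0 0 -1; 40 -17 -6 0 0 0 -1; 40 -17 -6 0 0 0 -1; 40 -17 -6 0 0 0 -1; 40 -17 -6 0 0 0 -1; 40 -17 -6 0 0 0 -1; 40 -17 -6 0 0 0 -1' 60 && python3 -m creep '13 -44 0 0 0 -0.0064 -1; 13 -44 0 0 0 -0.0064 -1; 13 -44 0 0 0 -0.0064 -1; 13 -44 0 0 0 -0.0064 -1; 13 -44 0 0 0 -0.0064 -1; 13 -44 0 0 0 -0.0064 -1; 13 -44 0 0 0 -0.0064 -1; 13 -44 0 0 0 -0.0064 -1; 13 -44 0 0 0 -0.0064 -1; 13 -44 0 0 0 -0.0064 -1; 13 -44 0 0 0 -0.0064 -1; 13 -44 0 0 0 -0.0064 -1'
cat >> h.py <<'E'
def plan(pos,rpy):
    from rig import status
    s=status.get_state(); M=R.from_euler("xyz",s["ee_rot"],degrees=True); N=R.from_euler("xyz",rpy,degrees=True)
    print("t",round(s["t"],2),"pos",np.round(s["eef_pos"],4),"rot",np.round(s["ee_rot"],1),"F",np.round(s["contact_force"],1))
    print("shift mm",np.round(M.inv().apply(np.array(pos)-s["eef_pos"])*1e3,1),"then turn",np.round((M.inv()*N).as_rotvec(),3))
E
python3 - <<'E'
from h import *
from rig import optics,status
import cv2
plan([.585,.297,.2],[180,0,17.8])
c=optics.read_camera("wrist"); cv2.imwrite("pics/w1.png",c["image"]); np.savez("pics/w1.npz",mtx=c["mtx"],pose=c["pose"])
print(np.round(c["pose"],3)); print(c["mtx"])
E
```

```text
t: 1.6
eef_pos: [0.5537, -0.2486, 0.3029]
ee_rot: [-180.0, 0.0, 13.4]
contact_force: [-0.1, -0.7, -0.5]
grip_width: 0.0854
grasp_force: 0.0
t: 3.1
eef_pos: [0.5625, 0.302, 0.3027]
ee_rot: [180.0, 0.1, 17.8]
contact_force: [0.4, 0.1, -0.2]
grip_width: 0.0856
grasp_force: 0.0
t 3.1 pos [0.5625 0.302  0.3027] rot [1.80e+02 1.00e-01 1.78e+01] F [ 0.4  0.1 -0.2]
shift mm [ 20.   11.6 102.7] then turn [0.    0.001 0.   ]
[[ 0.305  0.915  0.264  0.628]
 [-0.952  0.293  0.085  0.323]
 [ 0.    -0.277  0.961  0.445]
 [ 0.     0.     0.     1.   ]]
[[383.99846482   0.         328.06184841]
 [  0.         383.99846482 244.84446564]
 [  0.           0.           1.        ]]
```

View pics/w1.png

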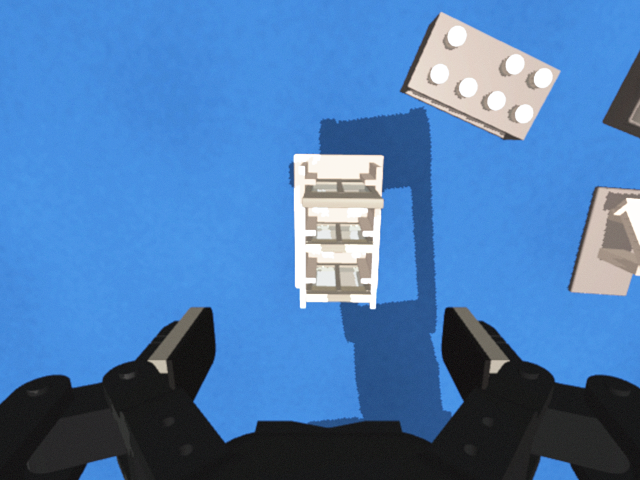

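The wrist view shows the long carrier's top edge from (303,202) to (383,202), with the short ones at rows ~240 and ~290. The edge is square to the image, so the yaw is right.

```bash
python3 - <<'E'
from h import *
W=dict(np.load("pics/w1.npz"));S=dict(np.load("pics/scene0.npz"));D=dict(np.load("pics/side0.npz"))
a=tri([(W,(383,201)),(S,(440.5,184.5)),(D,(227.3,324.7))]);b=tri([(W,(303,201)),(S,(464.5,173.5)),(D,(206.7,359.3))])
print(a,b,np.linalg.norm(a-b))
def at(c,uv,z):
    d=np.linalg.inv(c["mtx"])@[*uv,1]; d=c["pose"][:3,:3]@(d*[1,-1,-1]); o=c["pose"][:3,3]; return o+d*(z-o[2])/d[2]
p,q=at(W,(383,201),.148),at(W,(303,201),.148); m=(p+q)/2; print(p,q,m,np.linalg.norm(p-q),np.degrees(np.arctan2(*(q-p)[1::-1])))
plan([m[0],m[1],.2],[180,0,17.3])
E
```

```text
[0.5941028  0.26697832 0.1459521 ] [0.5756569  0.32715807 0.14745816] 0.06296127440272181
[0.59377526 0.26715857 0.148     ] [0.57475042 0.32655835 0.148     ] [0.58426284 0.29685846 0.148     ] 0.06237209862419462 107.7594606172776
t 3.15 pos [0.5621 0.3082 0.3023] rot [-179.7   -0.    18. ] F [1.6 4.3 0. ]
shift mm [ 17.5  18.2 102.2] then turn [-0.006 -0.     0.013]
```

```bash
python3 -m creep '0 0 0 0 0 0 -1; 0 0 0 0 0 0 -1; 0 0 0 0 0 0 -1'; python3 -c "
from h import *
plan([.5842,.2969,.095],[180,0,17.7])"
```

```text
t: 3.52
eef_pos: [0.563, 0.2993, 0.3033]
ee_rot: [180.0, 0.0, 17.7]
contact_force: [-0.2, -0.2, 0.3]
grip_width: 0.0853
grasp_force: 0.0
t 3.52 pos [0.563  0.2993 0.3033] rot [180.    0.   17.7] F [-0.2 -0.2  0.3]
shift mm [ 19.5   8.6 208.3] then turn [0. 0. 0.]
```

```bash
python3 -m creep '10 4.3 20 0 0 0 -1; 9.5 4.3 40 0 0 0 -1; 0 0 40 0 0 0 -1; 0 0 40 0 0 0 -1; 0 0 35 0 0 0 -1; 0 0 20 0 0 0 -1; 0 0 13 0 0 0 -1; 0 0 0 0 0 0 -1; 0 0 0 0 0 0 0; 0 0 0 0 0 0 0.3; 0 0 0 0 0 0 0.5; 0 0 0 0 0 0 0.5' 60; python3 -m creep '0 0 0 0 0 0 0.5; 0 0 0 0 0 0 0.5'
```

```text
t: 5.03
eef_pos: [0.5852, 0.2987, 0.0967]
ee_rot: [-180.0, -0.2, 17.8]
contact_force: [0.7, -1.2, 5.1]
grip_width: 0.0631
grasp_force: 66.0
t: 5.28
eef_pos: [0.5851, 0.2987, 0.0967]
ee_rot: [-180.0, -0.2, 17.8]
contact_force: [0.5, -1.0, 6.5]
grip_width: 0.0631
grasp_force: 66.0
```

```bash
python3 -m creep '0 0 -5 0 0 0 0.5; 0 0 -12 0 0 0 0.5; 0 0 -20 0 0 0 0.5; 0 0 -20 0 0 0 0.5; 0 0 -20 0 0 0 0.5; 0 0 -20 0 0 0 0.5; 0 0 -18 0 0 0 0.5; 0 0 -10 0 0 0 0.5; 0 0 0 0 0 0 0.5'; python3 -m creep '-10 15 -6 0 0 0.01 0.5; -20 30 -11 0 0 0.01 0.5; -20 30 -11 0 0 0.01 0.5; -20 30 -11 0 0 0.01 0.5; -20 30 -11 0 0 0.01 0.5; -20 30 -11 0 0 0.01 0.5; -20 30 -11 0 0 0.01 0.5; -20 30 -11 0 0 0.01 0.5; -20 30 -11 0 0 0.01 0.5; -16 25 -9 0 0 0.01 0.5; -8 12 -5 0 0 0 0.5; 0 0 0 0 0 0 0.5'; python3 -m creep '0 0 0 0 0 0 0.5; 0 0 0 0 0 0 0.5'; python3 - <<'E'
from h import *
from rig import optics
import cv2
c=optics.read_camera("wrist"); cv2.imwrite("pics/w2.png",c["image"]); np.savez("pics/w2.npz",mtx=c["mtx"],pose=c["pose"])
E
```

```text
t: 6.4
eef_pos: [0.5842, 0.2985, 0.2211]
ee_rot: [-180.0, -0.1, 17.8]
contact_force: [0.3, 0.8, -1.5]
grip_width: 0.063
grasp_force: 66.4
t: 7.9
eef_pos: [0.4718, -0.0344, 0.3283]
ee_rot: [-180.0, -0.0, 12.0]
contact_force: [-0.4, 0.5, -1.5]
grip_width: 0.063
grasp_force: 66.4
t: 8.15
eef_pos: [0.4724, -0.0329, 0.3278]
ee_rot: [-180.0, 0.0, 12.1]
contact_force: [0.5, -0.1, -1.2]
grip_width: 0.063
grasp_force: 66.4
```

View pics/w2.png

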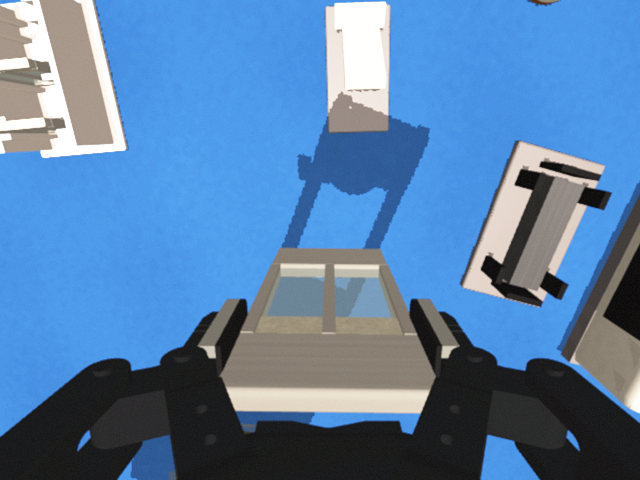

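The wrist view shows the rest base corners at (329,131) and (388,131), its slope top edge at (343,91)–(383,90), and the stage base corners at (519,141), (605,165), (462,287) and (540,306). The carrier is held straight between the pads. Refit follows.

```bash
cat >> m.py <<'E'
print("--- with wrist")
W=dict(np.load("pics/w2.npz"))
rw=[(W,(-65,35,5),(329,131)),(W,(-65,-35,5),(388,131)),(W,(-10,18,100),(343,91)),(W,(-10,-18,100),(383,90)),(W,(63.5,25,43.5),(335,27)),(W,(63.5,-25,43.5),(384,28))]
sw=[(W,(95,55,12),(519,141)),(W,(95,-55,12),(605,165)),(W,(-95,55,12),(462,287)),(W,(-95,-55,12),(540,306)),(W,(65,18,45),(545,175)),(W,(65,-18,45),(583,186)),(W,(-65,18,45),(502,281)),(W,(-65,-18,45),(540,290))]
run("restW",rw,[.6,0,0,.2]); run("scanW",sw,[.5,-.3,0,0])
run("rest all",rw+[(S,(-10,-18,100),(280.5,230)),(S,(-10,18,100),(298.75,223.75)),(D,(65,35,5),(297,263)),(D,(-65,35,5),(359.5,283)),(D,(-65,-35,5),(371,259)),(S,(63.5,-25,43.5),(293.75,275)),(S,(63.5,25,43.5),(317.5,266.75))],[.6,0,0,.2])
run("scan all",sw+[(S,(-95,55,12),(197.3,205)),(S,(95,55,12),(197.7,268)),(S,(95,-55,12),(143,275)),(S,(-65,-18,45),(161,206)),(S,(-65,18,45),(178.3,204.3)),
 (D,(95,55,12),(401.7,211)),(D,(-95,55,12),(480,251)),(D,(-95,-55,12),(505.3,223.5)),(D,(-65,18,45),(480,223)),(D,(65,-18,45),(433.3,187.7))],[.5,-.3,0,0])
# carrier in hand: lower end corners + upper
from h import at
T=np.array([.4724,-.0329,.3278])
E
cat >> h.py <<'E'
def at(c,uv,z):
    d=np.linalg.inv(c["mtx"])@[*uv,1]; d=c["pose"][:3,:3]@(d*[1,-1,-1]); o=c["pose"][:3,3]; return o+d*(z-o[2])/d[2]
E
python3 m.py | sed -n '/---/,$p'
python3 -c "
from h import *
from rig import status
W=dict(np.load('pics/w2.npz'));s=status.get_state();M=R.from_euler('xyz',s['ee_rot'],degrees=True);P=s['eef_pos']
for zz in (.2400,): # lower end z in world
  z=P[2]-.0887
  for uv in [(274,249),(380,249)]: print(np.round(M.inv().apply(at(W,uv,z)-P)*1e3,1))
"
```

```text
--- with wrist
restW [ 0.6028 -0.0436 -0.0721] 12.3
[[1.5, 10.2], [-5.7, 10.0], [3.8, -1.3], [-2.7, -0.4], [4.2, 0.3], [-1.8, -0.9]]
scanW [ 0.4822 -0.288  -0.0075] -2.7
[[-0.5, -0.4], [-0.4, 0.1], [-0.2, -0.4], [0.1, 0.5], [8.1, 1.8], [-0.2, -0.9], [6.5, 1.0], [-3.7, -0.9]]
rest all [ 0.5967 -0.0396 -0.0093] 14.1
[[-0.8, 16.4], [-1.4, 14.4], [1.5, -2.4], [0.7, -2.8], [-1.3, -9.9], [-0.7, -12.8], [-1.7, 0.0], [-3.4, 0.1], [7.2, 6.7], [7.6, 7.0], [7.8, 5.6], [-0.9, 0.3], [-1.9, -0.8]]
scan all [ 0.4833 -0.2833 -0.0009] -2.8
[[-1.1, -2.2], [0.3, -1.2], [-1.8, 0.0], [-0.4, 1.2], [7.9, 0.5], [0.0, -2.0], [5.5, 1.4], [-4.3, -0.3], [-0.7, -1.7], [-0.9, -0.9], [-1.9, 0.2], [-1.4, 0.1], [-1.9, -0.3], [-1.3, 0.4], [0.4, 2.5], [0.3, 0.4], [-0.6, 1.8], [-0.4, 0.7]]
[  0.  -34.1  88.7]
[-0.  32.5 88.7]
```

```bash
cat > m2.py <<'E'
from h import *
S=dict(np.load("pics/scene0.npz"));D=dict(np.load("pics/side0.npz"));W=dict(np.load("pics/w2.npz"))
for n,(s,d,w) in {"top-y":((280.5,230),(349,223.25),(383,90)),"top+y":((298.75,223.75),(342,237),(343,91))}.items():
    for k in ([(S,s),(D,d)],[(S,s),(W,w)],[(D,d),(W,w)]): print(n,np.round(tri(k),4))
print("base -x+y S-less",tri([(D,(359.5,283)),(W,(329,131))]),tri([(D,(371,259)),(W,(388,131))]),tri([(S,(268.75,248.75)),(W,(388,131))]))
print("ledge S,W",tri([(S,(293.75,275)),(W,(384,28))]),tri([(S,(317.5,266.75)),(W,(335,27))]))
E
python3 m2.py
```

```text
top-y [ 0.599  -0.0578  0.0993]
top-y [ 0.5896 -0.0578  0.0885]
top-y [ 0.5912 -0.0557  0.1053]
top+y [ 0.5895 -0.0205  0.0985]
top+y [ 0.5811 -0.0206  0.0882]
top+y [ 0.5831 -0.0215  0.1019]
base -x+y S-less [ 0.54285004 -0.01896067  0.00602366] [ 0.55838663 -0.08532144  0.00485384] [ 0.55863499 -0.08385521  0.00228781]
ledge S,W [ 0.65639133 -0.04916664  0.02486275] [0.64692151 0.00116377 0.02374706]
```

```bash
cat > m3.py <<'E'
from h import *
S=dict(np.load("pics/scene0.npz"));D=dict(np.load("pics/side0.npz"));W=dict(np.load("pics/w2.npz"))
a=np.radians(12.5);ex=np.array([np.cos(a),np.sin(a),0])
def o(n,c,uv,x,z): p=at(c,uv,z); print(n,np.round(p,4),"origin",np.round((p-ex*x)[:2],4))
o("W foot",W,(360,27.5),.055,.035); o("W ledge top",W,(360.5,3.5),.0635,.0435)
o("W end face low",W,(363,90.5),-.0157,.0943); o("W base",W,(358.5,131),-.065,.006)
o("S ledge",S,(305.6,270.9),.0635,.0435); o("S top",S,(289.6,226.9),-.01,.1); o("D top",D,(345.5,230.1),-.01,.1)
o("D base",D,(365.25,271),-.065,.006)
E
python3 m3.py
```

```text
W foot [ 0.6485 -0.028   0.035 ] origin [ 0.5948 -0.0399]
W ledge top [ 0.6669 -0.0235  0.0435] origin [ 0.6049 -0.0372]
W end face low [ 0.5842 -0.0413  0.0943] origin [ 0.5996 -0.0379]
W base [ 0.5509 -0.0519  0.006 ] origin [ 0.6144 -0.0378]
S ledge [ 0.6665 -0.0232  0.0435] origin [ 0.6045 -0.0369]
S top [ 0.5966 -0.0384  0.1   ] origin [ 0.6064 -0.0363]
D top [ 0.5932 -0.0397  0.1   ] origin [ 0.603  -0.0375]
D base [ 0.5499 -0.0512  0.006 ] origin [ 0.6133 -0.0371]
```

```bash
python3 -m creep '0 0 0 0 0.085 0 0.5; 0 0 0 0 0.14 0 0.5; 0 0 0 0 0.14 0 0.5; 0 0 0 0 0.14 0 0.5; 0 0 0 0 0.14 0 0.5; 0 0 0 0 0.14 0 0.5; 0 0 0 0 0 0 0.5; 0 0 0 0 0 0 0.5'; python3 -c "
from h import *
M=R.from_euler('z',12.5,degrees=True)*R.from_euler('y',-45,degrees=True)*R.from_euler('x',180,degrees=True)
print(M.as_matrix()[:,2],M.as_euler('xyz',degrees=True))
plan([.6296,-.0316,.1401],M.as_euler('xyz',degrees=True))"
```

```text
t: 9.2
eef_pos: [0.4732, -0.0338, 0.329]
ee_rot: [-180.0, -44.5, 12.1]
contact_force: [1.4, -0.2, -1.1]
grip_width: 0.063
grasp_force: 66.5
[ 0.69034553  0.15304592 -0.70710678] [180.  -45.   12.5]
t 9.2 pos [ 0.4732 -0.0338  0.329 ] rot [-180.   -44.5   12.1] F [ 1.4 -0.2 -1.1]
shift mm [-23.1  30.7 242.3] then turn [ 0.004  0.008 -0.005]
```

```bash
python3 -m creep '0 4 18 0 0.008 0 0.5; -4 5 36 0 0 0 0.5; -4 5 40 0 0 0 0.5; -4 5 40 0 0 0 0.5; -4 5 40 0 0 0 0.5; -4 4 36 0 0 0 0.5; -3 3 22 0 0 0 0.5; 0 0 10 0 0 0 0.5; 0 0 0 0 0 0 0.5; 0 0 0 0 0 0 0.5; 0 0 0 0 0 0 0.5'; python3 - <<'E'
from h import *
plan([.5992,-.0383,.1005],[180,-45,12.5])
from rig import optics
import cv2
c=optics.read_camera("side")
t=cv2.resize(c["image"][160:310,240:440],None,fx=4,fy=4,interpolation=cv2.INTER_CUBIC); cv2.imwrite("pics/s2.png",t)
E
```

```text
t: 10.58
eef_pos: [0.6308, -0.0306, 0.1416]
ee_rot: [-180.0, -45.1, 12.2]
contact_force: [0.2, 0.3, -1.3]
grip_width: 0.0632
grasp_force: 66.5
t 10.57 pos [ 0.6308 -0.0306  0.1416] rot [-180.   -45.1   12.2] F [ 0.2  0.3 -1.3]
shift mm [-52.    0.9   6. ] then turn [ 0.004 -0.002 -0.004]
```

View pics/s2.png

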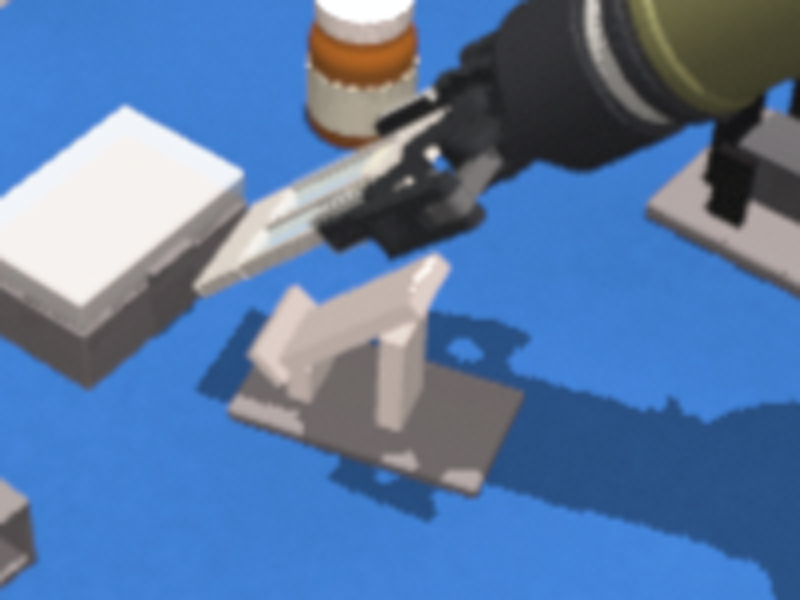

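The carrier is parallel to the slope, above it and clear of the tip box. I'll lower it along the normal.

```bash
python3 -m creep '-8 0.5 0 0 0 0 0.5; -14 0.4 0 0 0 0 0.5; -14 0 0 0 0 0 0.5; -8 0 0 0 0 0 0.5; -3 0 0 0 0 0 0.5; 0 0 0 0 0 0 0.5; 0 0 0 0 0 0 0.5';python3 -m creep '-1 0 0 0 0 0 0.5; -1 0 0 0 0 0 0.5; 0 0 0 0 0 0 0.5'; python3 -m creep '-1 0 0 0 0 0 0.5; -1 0 0 0 0 0 0.5; 0 0 0 0 0 0 0.5'
```

```text
t: 11.5
eef_pos: [0.5985, -0.0388, 0.1081]
ee_rot: [-180.0, -45.1, 12.1]
contact_force: [-0.0, 1.0, -0.9]
grip_width: 0.0631
grasp_force: 66.5
t: 11.88
eef_pos: [0.5969, -0.0389, 0.1064]
ee_rot: [-179.9, -45.1, 12.1]
contact_force: [0.5, 0.4, 0.4]
grip_width: 0.0631
grasp_force: 66.5
t: 12.25
eef_pos: [0.5968, -0.0389, 0.1062]
ee_rot: [-179.9, -45.3, 12.2]
contact_force: [1.8, 2.0, 5.0]
grip_width: 0.0632
grasp_force: 66.8
```

```bash
python3 -m creep '1 0 1.5 0 0 0 0.5; 0 0 1.5 0 0 0 0.5; 0 0 0 0 0 0 0.5';python3 -m creep '0 0 1 0 0 0 0.5; 0 0 1 0 0 0 0.5; 0 0 0 0 0 0 0.5';python3 -m creep '0 0 1 0 0 0 0.5; 0 0 0 0 0 0 0.5'
```

```text
t: 12.62
eef_pos: [0.5991, -0.0387, 0.104]
ee_rot: [-179.9, -45.2, 12.1]
contact_force: [4.0, 0.4, 4.7]
grip_width: 0.0632
grasp_force: 66.8
t: 13.0
eef_pos: [0.6004, -0.0384, 0.1026]
ee_rot: [-179.9, -45.2, 12.1]
contact_force: [2.2, 0.1, 5.1]
grip_width: 0.063
grasp_force: 66.8
t: 13.25
eef_pos: [0.6008, -0.0383, 0.1022]
ee_rot: [-179.9, -45.2, 12.1]
contact_force: [-0.6, -0.7, 9.5]
grip_width: 0.0629
grasp_force: 67.6
```

```bash
python3 -m creep '0 0 -0.5 0 0 0 0.3; 0 0 0 0 0 0 0; 0 0 0 0 0 0 -0.4; 0 0 0 0 0 0 -1; 0 0 0 0 0 0 -1; 0 0 0 0 0 0 -1; 0 0 0 0 0 0 -1';python3 - <<'E'
from h import *
from rig import optics
import cv2
c=optics.read_camera("side")
t=cv2.resize(c["image"][180:300,270:430],None,fx=5,fy=5,interpolation=cv2.INTER_CUBIC); cv2.imwrite("pics/s3.png",t)
plan([.5992,-.0383,.1005],[180,-45,12.5])
E
```

```text
t: 14.12
eef_pos: [0.5991, -0.0382, 0.1009]
ee_rot: [-179.9, -45.0, 12.1]
contact_force: [0.3, 0.2, -0.3]
grip_width: 0.0856
grasp_force: 0.0
t 14.18 pos [ 0.5993 -0.0382  0.1011] rot [-179.9  -45.    12.1] F [ 0.1  0.4 -0. ]
shift mm [-0.5  0.1  0.3] then turn [ 0.003  0.    -0.005]
```

View pics/s3.png

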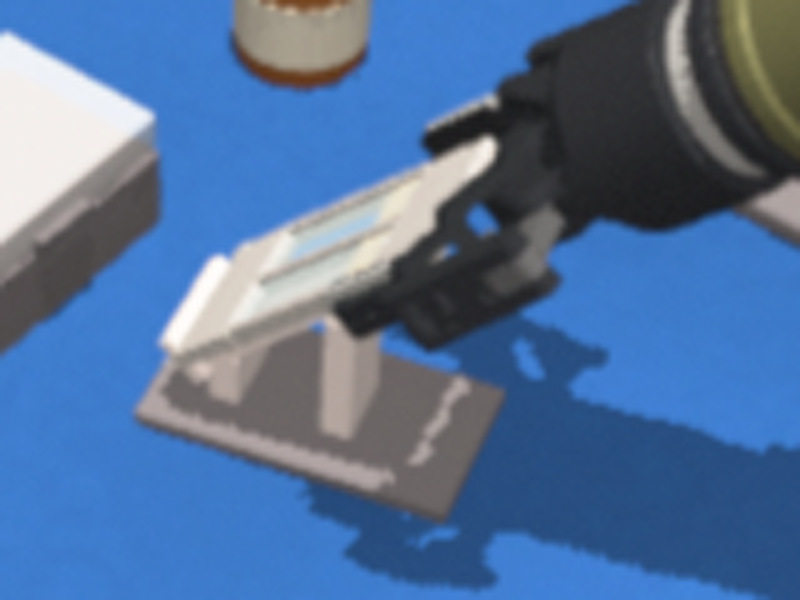

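The carrier lies on the slope with its end against the ledge and the fingers are open. Next I retreat along the tool axis, rise, and retilt.

```bash
python3 -m creep '0 0 -5 0 0 0 -1; 0 0 -15 0 0 0 -1; 0 0 -30 0 0 0 -1; 0 0 -35 0 0 0 -1; 0 0 -30 0 0 0 -1; 20 0 -25 0 0 0 -1; 28 0 -28 0 0 0 -1; 28 0 -28 0 0 0 -1; 25 0 -25 0 0 0 -1; 10 0 -10 0 -0.08 0 -1; 0 0 0 0 -0.15 0 -1; 0 0 0 0 -0.17 0 -1' && python3 -m creep '0 0 0 0 -0.17 0 -1; 0 0 0 0 -0.17 0 -1; 0 0 0 0 -0.17 0 -1; 0 0 0 0 -0.17 0 -1; 0 0 0 0 -0.15 0 -1; 0 0 0 0 -0.08 0 -1; 0 0 0 0 0 0 -1; 0 0 0 0 0 0 -1'; python3 -c "
from h import *
plan([.674,-.022,.196],[180,30,12.5])"
```

```text
t: 15.68
eef_pos: [0.515, -0.0572, 0.3443]
ee_rot: [179.9, -21.9, 12.0]
contact_force: [0.1, 1.5, -1.1]
grip_width: 0.0858
grasp_force: 0.0
t: 16.68
eef_pos: [0.5162, -0.0566, 0.3435]
ee_rot: [-180.0, 30.0, 12.1]
contact_force: [-0.7, 0.2, 0.2]
grip_width: 0.0855
grasp_force: 0.0
t 16.68 pos [ 0.5162 -0.0566  0.3435] rot [-180.    30.    12.1] F [-0.7  0.2  0.2]
shift mm [213.6  -0.5  47.1] then turn [-0.004 -0.001 -0.005]
```

```bash
python3 -m creep '20 0 5 0 0 0 -1; 35 0 8 0 0 0 -1; 40 0 9 0 0 0 -1; 40 0 9 0 0 0 -1; 38 0 8 0 0 0 -1; 25 -0.5 5 0 0 0 -1; 15 0 3 0 0 0 -1; 0 0 0 0 0 -0.005 -1; 0 0 0 0 0 0 -1; 0 0 0 0 0 0 -1'; python3 - <<'E'
from h import *
from rig import optics
import cv2
c=optics.read_camera("wrist"); cv2.imwrite("pics/w3.png",c["image"]); np.savez("pics/w3.npz",mtx=c["mtx"],pose=c["pose"])
plan([.6008,-.0381,.0661],[180,30,12.5])
# predicted carrier corners
ex=np.array([np.cos(np.radians(12.5)),np.sin(np.radians(12.5)),0]);ey=np.array([-ex[1],ex[0],0]);ez=np.array([0,0,1])
u=(ez-ex)*.7071; n=(ex+ez)*.7071; C=np.array([.613,-.0354,.088])
print(np.round(proj([C+a*.07*u+b*.032*ey+.004*n for a in(1,-1) for b in(1,-1)],c["mtx"],c["pose"])))
E
```

```text
t: 17.92
eef_pos: [0.6737, -0.0221, 0.1975]
ee_rot: [-179.8, 29.9, 12.5]
contact_force: [0.2, -0.2, 0.3]
grip_width: 0.0851
grasp_force: 0.0
t 17.98 pos [ 0.6737 -0.0221  0.1974] rot [-179.8   29.9   12.5] F [-0.1  0.5  0.6]
shift mm [  0.8   0.4 151. ] then turn [-0.004 -0.001 -0.   ]
[[284. 332.]
 [374. 332.]
 [284. 134.]
 [374. 134.]]
```

View pics/w3.png

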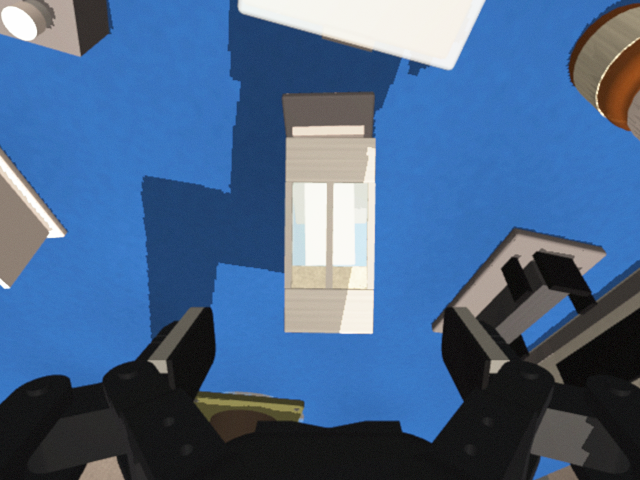

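The carrier corners appear at (285,333), (373,333), (285,137) and (376,137), within 3 px of prediction, so I descend and grip.

```bash
python3 -m creep '0 0 15 0 0 0 -1; 0 0 30 0 0 0 -1; 0 0 35 0 0 0 -1; 1 0 35 0 0 0 -1; 0 0 20 0 0 0 -1; 0 0 11 0 0 0 -1; 0 0 5 0 0 0 -1; 0 0 0 0 0 0 -1; 0 0 0 0 0 0 0; 0 0 0 0 0 0 0.3; 0 0 0 0 0 0 0.5; 0 0 0 0 0 0 0.5' 60; python3 -m creep '0 0 0 0 0 0 0.5; 0 0 0 0 0 0 0.5'
```

```text
t: 19.48
eef_pos: [0.6019, -0.0374, 0.0658]
ee_rot: [-179.8, 29.9, 12.5]
contact_force: [1.4, 1.6, 5.7]
grip_width: 0.0627
grasp_force: 66.1
t: 19.73
eef_pos: [0.6019, -0.0374, 0.0657]
ee_rot: [-179.8, 29.9, 12.5]
contact_force: [2.0, 0.7, 5.4]
grip_width: 0.0625
grasp_force: 66.1
```

```bash
python3 -m creep '1 0 -4 0 0 0 0.5; 2.6 0 -9.7 0 0 0 0.5; 5 0 -20 0 0 0 0.5; 5 0 -20 0 0 0 0.5; -10 0 -25 0 0 0 0.5; -18 0 -30 0 0 0 0.5; -18 0 -30 0 0 0 0.5; -18 0 -30 0 0 0 0.5; -8 0 -14 0 0 0 0.5; 0 0 0 0 0.08 0 0.5; 0 0 0 0 0.14 0 0.5; 0 0 0 0 0.15 0 0.5' && python3 -m creep '0 0 0 0 0.15 0 0.5; 0 0 0 0 0.14 0 0.5; 0 0 0 0 0.08 0 0.5; 0 0 0 0 0.04 0 0.5; 0 0 0 0 0 0 0.5'; python3 -c "
from h import *
plan([.440,-.280,.20],[180,-15,-2.8])"
```

```text
t: 21.22
eef_pos: [0.6413, -0.0291, 0.251]
ee_rot: [-179.8, 8.6, 12.4]
contact_force: [0.9, -0.2, -2.2]
grip_width: 0.0626
grasp_force: 65.7
t: 21.85
eef_pos: [0.639, -0.0294, 0.2512]
ee_rot: [-179.7, -14.5, 12.3]
contact_force: [-0.6, -0.2, -1.9]
grip_width: 0.0629
grasp_force: 65.7
t 21.85 pos [ 0.639  -0.0294  0.2512] rot [-179.7  -14.5   12.3] F [-0.6 -0.2 -1.9]
shift mm [-252.7  202.4  -13.5] then turn [-0.072  0.009  0.255]
```

```bash
cat > off.py <<'E'
from h import *
G=R.from_euler("xyz",[-179.8,29.9,12.5],degrees=True); off=G.inv().apply(np.array([.613,-.0354,.0875])-[.6019,-.0374,.0657])
rp=[180,-15,-2.8]; N=R.from_euler("xyz",rp,degrees=True)
print("off",np.round(off*1e3,1))
for h in (.10,0): plan(np.array([.4833,-.2833,.049+h])-N.apply(off),rp)
E
python3 off.py
```

```text
off [ -1.1   0.4 -24.5]
t 21.85 pos [ 0.639  -0.0294  0.2512] rot [-179.7  -14.5   12.3] F [-0.6 -0.2 -1.9]
shift mm [-224.1  216.8   70.7] then turn [-0.072  0.009  0.255]
t 21.85 pos [ 0.639  -0.0294  0.2512] rot [-179.7  -14.5   12.3] F [-0.6 -0.2 -1.9]
shift mm [-249.1  217.3  167.5] then turn [-0.072  0.009  0.255]
```

```bash
python3 -m creep '-14 14 2 0 0 0 0.5; -28 27 5 0 0 0 0.5; -32 31 8 0 0 0 0.5; -32 31 10 0 0 0 0.5; -32 31 10 0 0 0 0.5; -32 31 10 0 0 0 0.5; -28 27 10 0 0 0 0.5; -18 17 8 -0.010 0 0.045 0.5; -8 8 5 -0.022 0.003 0.075 0.5; 0 0 0 -0.022 0.003 0.075 0.5; 0 0 0 -0.018 0.003 0.06 0.5; 0 0 0 0 0 0 0.5' && python3 -m creep '0 0 0 0 0 0 0.5; 0 0 0 0 0 0 0.5; 0 0 0 0 0 0 0.5'; python3 - <<'E'
exec(open("off.py").read())
from rig import optics,status
import cv2
c=optics.read_camera("wrist"); cv2.imwrite("pics/w4.png",c["image"]); np.savez("pics/w4.npz",mtx=c["mtx"],pose=c["pose"])
s=status.get_state(); M=R.from_euler("xyz",s["ee_rot"],degrees=True); C=s["eef_pos"]+M.apply(off)
cz=R.from_euler("z",-2.8,degrees=True)
print("mid",C); pt=lambda o,x,y,z:o+cz.apply([x,y,z])
print("carrier top corners",np.round(proj([pt(C,a*.07,b*.032,.004) for a in(1,-1) for b in(1,-1)],c["mtx"],c["pose"])).tolist())
O=np.array([.4833,-.2833,0])
print("base corners",np.round(proj([pt(O,a*.095,b*.055,.012) for a in(1,-1) for b in(1,-1)],c["mtx"],c["pose"])).tolist())
print("end stop top inner",np.round(proj([pt(O,a*.0725,b*.022,.057) for a in(1,-1) for b in(1,-1)],c["mtx"],c["pose"])).tolist())
E
```

```text
t: 23.35
eef_pos: [0.4923, -0.2832, 0.1283]
ee_rot: [-180.0, -15.1, -2.7]
contact_force: [0.4, 0.2, -0.9]
grip_width: 0.0627
grasp_force: 65.8
t: 23.72
eef_pos: [0.4922, -0.2836, 0.1289]
ee_rot: [180.0, -15.1, -2.8]
contact_force: [0.1, -0.2, -1.3]
grip_width: 0.0625
grasp_force: 65.8
off [ -1.1   0.4 -24.5]
t 23.73 pos [ 0.4922 -0.2836  0.1289] rot [180.  -15.1  -2.8] F [ 0.1 -0.2 -1.3]
shift mm [-2.3 -0.2  2.8] then turn [ 0.    -0.002  0.001]
t 23.73 pos [ 0.4922 -0.2836  0.1289] rot [180.  -15.1  -2.8] F [ 0.1 -0.2 -1.3]
shift mm [-28.4  -0.3  99.3] then turn [ 0.    -0.002  0.001]
mid [ 0.48464737 -0.28352655  0.15226457]
carrier top corners [[233.0, 140.0], [425.0, 140.0], [234.0, 555.0], [423.0, 555.0]]
base corners [[250.0, 159.0], [406.0, 159.0], [251.0, 425.0], [405.0, 425.0]]
end stop top inner [[291.0, 181.0], [365.0, 181.0], [291.0, 424.0], [365.0, 424.0]]
```

View pics/w4.png

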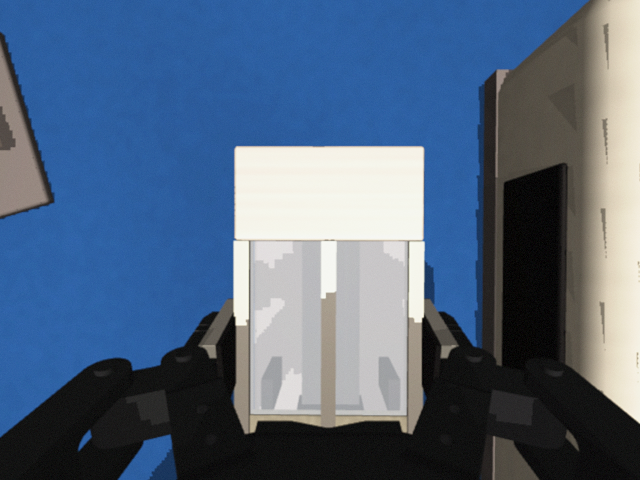

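The carrier's front edge is at row 147 (predicted 140), so it sits about 2 mm nearer the robot in the hand than assumed. Through the glass, the stage stops at columns 262–283 and 380–400 centre on 331 against a predicted 328. I'll check lengthwise numerically.

```bash
python3 - <<'E'
from h import *
import cv2
W=dict(np.load("pics/w4.npz")); im=cv2.imread("pics/w4.png",0).astype(int)
for c in (268,274,310,348,386,394): print(c,[(r,int(im[r-1:r+1,c-1:c+2].mean())) for r in range(330,428,3)])
for r in (370,385): print("row",r,[int(v) for v in im[r,250:412:2]])
cz=R.from_euler("z",-2.8,degrees=True); O=np.array([.4833,-.2848,0]); pt=lambda x,y,z:O+cz.apply(np.array([x,y,z])*1e-3)
for n,l in dict(side45=(-45,34.5,57),side45b=(-45,41.5,57),side65=(-65,34.5,57),sideR45=(-45,-34.5,57),barend=(-65,18,45),endtop=(-72.5,22,57),endlow=(-72.5,22,45)).items(): print(n,np.round(proj([pt(*l)],W["mtx"],W["pose"])[0],1))
P=[dict(np.load(f"pics/{n}.npz")) for n in("w2",)][0]
pts=[((95,55,12),(519,141)),((95,-55,12),(605,165)),((-95,55,12),(462,287)),((-95,-55,12),(540,306))]
q=[at(P,uv,.012) for _,uv in pts]; print("W2 base centre",np.mean(q,0),[np.linalg.norm(q[0]-q[2]),np.linalg.norm(q[0]-q[1])], np.degrees(np.arctan2(*(q[0]+q[1]-q[2]-q[3])[1::-1])))
E
```

```text
268 [(330, 196), (333, 196), (336, 196), (339, 197), (342, 196), (345, 196), (348, 197), (351, 196), (354, 197), (357, 196), (360, 197), (363, 187), (366, 169), (369, 160), (372, 160), (375, 160), (378, 160), (381, 165), (384, 167), (387, 167), (390, 166), (393, 167), (396, 166), (399, 165), (402, 166), (405, 166), (408, 165), (411, 192), (414, 163), (417, 165), (420, 143), (423, 14), (426, 16)]
274 [(330, 197), (333, 197), (336, 197), (339, 197), (342, 196), (345, 196), (348, 196), (351, 197), (354, 197), (357, 172), (360, 160), (363, 161), (366, 160), (369, 160), (372, 160), (375, 160), (378, 161), (381, 160), (384, 160), (387, 161), (390, 160), (393, 160), (396, 159), (399, 159), (402, 161), (405, 174), (408, 192), (411, 197), (414, 167), (417, 170), (420, 143), (423, 16), (426, 13)]
310 [(330, 184), (333, 183), (336, 183), (339, 184), (342, 184), (345, 183), (348, 183), (351, 183), (354, 183), (357, 183), (360, 184), (363, 183), (366, 183), (369, 183), (372, 182), (375, 183), (378, 184), (381, 183), (384, 182), (387, 183), (390, 183), (393, 182), (396, 181), (399, 182), (402, 181
[... 1712 characters left out ...]
w 385 [150, 191, 186, 195, 197, 191, 169, 167, 168, 165, 162, 164, 161, 160, 161, 163, 218, 223, 222, 222, 220, 220, 220, 221, 222, 222, 188, 183, 185, 185, 181, 183, 183, 183, 181, 172, 146, 148, 147, 148, 147, 147, 147, 184, 185, 184, 183, 184, 183, 185, 183, 183, 184, 182, 184, 196, 197, 198, 197, 197, 198, 196, 196, 198, 186, 159, 159, 162, 159, 163, 168, 169, 165, 165, 166, 185, 197, 191, 157, 114, 149]
side45 [272.6 378.6]
side45b [260.9 378.6]
side65 [272.7 411.9]
sideR45 [388.3 378.5]
barend [301.7 403.3]
endtop [293.7 424.4]
endlow [295.4 415.2]
W2 base centre [ 0.48313219 -0.28389669  0.012     ] [np.float64(0.18704487251389632), np.float64(0.10789770434080015)] -2.9169619390391195
```

```bash
cat > off2.py <<'E'
from h import *
import cv2
from rig import status
W=dict(np.load("pics/w4.npz")); im=cv2.imread("pics/w4.png",0).astype(int)
edge=np.mean([np.argmax(np.diff(im[130:165,c]))+131 for c in range(250,410,10)])
N=R.from_euler("xyz",[180,-15.1,-2.8],degrees=True); T=np.array([.4922,-.2836,.1289]); cz=R.from_euler("z",-2.8,degrees=True)
off=np.array([-1.1,.4,-24.5])*1e-3
from scipy.optimize import brentq
f=lambda d:proj([T+N.apply(off)+cz.apply([.07+d,0,.004])],W["mtx"],W["pose"])[0][1]-edge
d=brentq(f,-.02,.02); print("edge row",edge,"dx mm",d*1e3)
vec=N.apply(off)+cz.apply([d,0,0]); print("vec",vec)
for h in (.03,.012,0): print("h",h); plan(np.array([.4829,-.285,.049+h])-vec,[180,-15.1,-2.8])
E
python3 off2.py
```

```text
edge row 146.0625 dx mm -2.1887952412261753
vec [-9.64121482e-03  7.10559554e-05  2.33675245e-02]
h 0.03
t 23.77 pos [ 0.4921 -0.2835  0.1289] rot [180.  -15.1  -2.8] F [-0.  -0.2 -1.2]
shift mm [-18.7   1.5  70.8] then turn [ 0.001 -0.001  0.001]
h 0.012
t 23.77 pos [ 0.4921 -0.2835  0.1289] rot [180.  -15.1  -2.8] F [-0.  -0.2 -1.2]
shift mm [-23.4   1.4  88.2] then turn [ 0.001 -0.001  0.001]
h 0
t 23.77 pos [ 0.4921 -0.2835  0.1289] rot [180.  -15.1  -2.8] F [-0.  -0.2 -1.2]
shift mm [-26.5   1.4  99.8] then turn [ 0.001 -0.001  0.001]
```

```bash
python3 -m creep '-3 0.7 12 0 0 0 0.5; -6 0.7 22 0 0 0 0.5; -6 0 22 0 0 0 0.5; -5 0 18 0 0 0 0.5; -2.9 0 12.3 0 0 0 0.5; 0 0 0 0 0 0 0.5; 0 0 0 0 0 0 0.5; 0 0 0 0 0 0 0.5'; python3 -c "
from h import *
vec=np.array([-.00964,.00007,.02337])
plan(np.array([.4829,-.285,.049])-vec,[180,-15.1,-2.8])"
```

```text
t: 24.78
eef_pos: [0.493, -0.2854, 0.0404]
ee_rot: [179.9, -15.2, -2.7]
contact_force: [-0.6, 0.5, -1.8]
grip_width: 0.0629
grasp_force: 65.9
t 24.77 pos [ 0.493  -0.2854  0.0404] rot [179.9 -15.2  -2.7] F [-0.6  0.5 -1.8]
shift mm [-4.3 -0.3 14.1] then turn [ 0.002 -0.002  0.001]
```

```bash
python3 -m creep '-1 -0.3 2.5 0 0 0 0.5; -0.8 0 2.5 0 0 0 0.5; 0 0 0 0 0 0 0.5'; python3 -m creep '-0.8 0 2 0 0 0 0.5; -0.5 0 2 0 0 0 0.5; 0 0 0 0 0 0 0.5'; python3 -m creep '-0.5 0 2 0 0 0 0.5; 0 0 0 0 0 0 0.5; 0 0 0 0 0 0 0.5'
```

```text
t: 25.15
eef_pos: [0.4918, -0.2844, 0.0341]
ee_rot: [180.0, -15.1, -2.8]
contact_force: [-0.5, 0.1, -2.1]
grip_width: 0.0623
grasp_force: 65.9
t: 25.52
eef_pos: [0.4917, -0.2845, 0.0298]
ee_rot: [180.0, -15.1, -2.8]
contact_force: [-0.4, 0.4, -1.1]
grip_width: 0.0627
grasp_force: 65.9
t: 25.9
eef_pos: [0.4918, -0.2846, 0.028]
ee_rot: [180.0, -15.1, -2.8]
contact_force: [1.2, 0.5, -1.5]
grip_width: 0.0627
grasp_force: 65.9
```

```bash
python3 -m creep '0 0 1 0 0 0 0.5; -0.2 0 0.8 0 0 0 0.5; 0 0 0 0 0 0 0.5'; python3 -m creep '-0.2 0 0.8 0 0 0 0.5; 0 0 0 0 0 0 0.5';python3 -m creep '-0.2 0 0.8 0 0 0 0.5; 0 0 0 0 0 0 0.5'
```

```text
t: 26.28
eef_pos: [0.4922, -0.2847, 0.0265]
ee_rot: [179.9, -15.2, -2.8]
contact_force: [-0.4, -0.5, 2.3]
grip_width: 0.0623
grasp_force: 66.2
t: 26.52
eef_pos: [0.4922, -0.2847, 0.0264]
ee_rot: [179.9, -15.2, -2.8]
contact_force: [-3.0, 1.5, 9.6]
grip_width: 0.0626
grasp_force: 67.0
t: 26.78
eef_pos: [0.4922, -0.2847, 0.0263]
ee_rot: [179.9, -15.2, -2.8]
contact_force: [-6.1, 1.8, 15.7]
grip_width: 0.0631
grasp_force: 67.8
```

```bash
python3 -m creep '0.4 0 -1.4 0 0 0 0.4; 0 0 0 0 0 0 0.2; 0 0 0 0 0 0 -0.2; 0 0 0 0 0 0 -0.6; 0 0 0 0 0 0 -1; 0 0 0 0 0 0 -1; 0 0 0 0 0 0 -1'; python3 -m creep '0 0 -5 0 0 0 -1; 0 0 -15 0 0 0 -1; 0 0 -25 0 0 0 -1; 0 0 -30 0 0 0 -1; 0 0 -30 0 0 0 -1; 0 0 -25 0 0 0 -1; 0 0 -15 0 0 0 -1; 0 0 -5 0 0 0 -1; 0 0 0 0 0 0 -1; 0 0 0 0 0 0 -1'; python3 - <<'E'
from h import *
from rig import optics,status
import cv2
c=optics.read_camera("wrist"); im=c["image"]; cv2.imwrite("pics/w5.png",im)
cz=R.from_euler("z",-2.8,degrees=True);O=np.array([.4829,-.285,0])
pr=proj([O+cz.apply([a*.07,b*.032,.053]) for a,b in((1,1),(1,-1),(-1,-1),(-1,1))],c["mtx"],c["pose"]); print("pred",np.round(pr,1).tolist())
g=cv2.cvtColor(im,cv2.COLOR_BGR2GRAY).astype(int); m=pr.mean(0)
for cc in np.linspace(pr[0,0]+12,pr[1,0]-12,5).astype(int):
    r0=int(pr[0,1]); r1=int(pr[2,1]); print("col",cc,"top",r0-12,g[r0-12:r0+13:1,cc].tolist(),"bot",r1-12,g[max(r1-12,0):min(r1+13,480),cc].tolist())
for rr in (int(pr[0,1])+12,int(m[1]),int(pr[2,1])-12):
    if rr<480:
        l,r=int(min(pr[0,0],pr[3,0])),int(max(pr[1,0],pr[2,0])); print("row",rr,l-14,g[rr,l-14:l+15].tolist(),r-14,g[rr,r-14:r+15].tolist())
print(status.get_state()["eef_pos"],status.get_state()["contact_force"])
E
```

```text
t: 27.65
eef_pos: [0.4921, -0.2846, 0.0258]
ee_rot: [180.0, -15.1, -2.8]
contact_force: [1.0, 0.5, 0.2]
grip_width: 0.0858
grasp_force: 0.0
t: 28.9
eef_pos: [0.4527, -0.2822, 0.1698]
ee_rot: [-180.0, -15.1, -2.8]
contact_force: [-0.0, -0.0, -0.6]
grip_width: 0.0855
grasp_force: 0.0
pred [[284.4, 138.4], [375.0, 138.4], [374.6, 335.7], [284.9, 335.7]]
col 296 top 126 [156, 155, 155, 156, 157, 155, 154, 153, 159, 158, 157, 151, 135, 203, 241, 245, 246, 245, 244, 245, 245, 245, 245, 244, 243] bot 323 [161, 158, 158, 156, 156, 156, 157, 157, 158, 162, 165, 161, 120, 87, 87, 88, 83, 85, 88, 84, 84, 87, 92, 144, 164]
col 313 top 126 [42, 46, 42, 46, 47, 43, 46, 30, 17, 6, 6, 2, 50, 196, 242, 245, 245, 244, 244, 244, 246, 246, 245, 244, 243] bot 323 [161, 158, 157, 159, 159, 159, 159, 158, 158, 161, 164, 164, 100, 31, 6, 1, 6, 10, 19, 24, 19, 14, 22, 23, 19]
col 329 top 126 [41, 44, 42, 43, 44, 44, 47, 34, 13, 11, 11, 0, 50, 203, 244, 244, 244, 244, 244, 244, 245, 245, 246, 245, 243] bot 323 [164, 160, 157, 160, 160, 161, 159, 158, 158, 162, 165, 163, 106, 30, 1, 8, 11, 14, 13, 27, 26, 19, 
[... 763 characters left out ...]
, 24, 43, 49, 50, 48, 51, 49, 46, 46, 48]
row 237 270 [163, 161, 164, 160, 159, 160, 160, 162, 159, 159, 160, 160, 159, 165, 225, 249, 247, 246, 246, 247, 247, 232, 188, 196, 202, 201, 203, 200, 200] 360 [201, 201, 200, 201, 202, 200, 189, 224, 247, 246, 247, 246, 247, 247, 232, 166, 155, 160, 156, 159, 161, 159, 157, 159, 156, 161, 159, 156, 162]
row 323 270 [63, 23, 19, 25, 24, 23, 17, 20, 24, 25, 11, 7, 9, 30, 98, 152, 164, 159, 162, 157, 161, 159, 160, 160, 159, 159, 161, 160, 160] 360 [164, 168, 167, 166, 166, 168, 163, 166, 167, 164, 167, 165, 162, 131, 61, 26, 11, 3, 16, 22, 22, 20, 24, 23, 24, 21, 25, 26, 48]
[ 0.45268404 -0.28217686  0.1697477 ] [-0.47540347  0.96146246 -0.83303458]
```

The carrier's edges match the seated prediction to within 1 px on all four sides, so it is flat between the stops. The gripper is clear, so I hand in.

```bash
python3 -c "
from rig import finish_job
print(finish_job())"
```

```text
the job is handed in; nothing more can be done
None
```

The job is handed in: the long carrier rested on the slope, was taken again by its sides, and now lies flat on the scanner stage between the stops; my last wrist image matched the seated position to about 1 pixel, though no verdict came back.

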